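# Pack the two-level sampling kit

## Robot

A 6-joint arm with a two-finger parallel gripper is mounted at the origin on a cart in front of the work surface, level with it; the furniture and walls round the work are solid. World frame = base frame: x ahead of the robot, y to its left, z up, the work surface at z = 0. Lengths are in m, angles in rad, forces in N, time in s.
With the tool pointing down it reaches from about 0.3 to 0.775 m from the base axis. Payload 14.6 kg.
Tool frame: the origin (TCP) lies midway between the tips of the shut fingers; the grasp point (between the pads) lies 19 mm behind it (ctrl.pinch_z is the distance from the TCP to the grasp point, in m); z points along the fingers, y is the line along which they close (so a half turn about z gives the same grasp; the last joint's range is limited). The gripper opens to 94 mm and grips with 3 to 60 N. Pads are 16 mm wide; open, the fingers measure 119 mm over their backs; the gripper's body (75 mm by 177 mm) begins 78 mm behind the grasp point.
Start: joints at [-1.325, 0.3, 1.521, -0, 1.321, -0.067], TCP at [0.169, -0.523, 0.205] pointing down, gripper open.
Joint ranges: [-3.03, 3.03], [-0.79, 2.21], [0.23, 2.52], [-1.04, 4.18], [0, 3.07], [-2.55, 2.55]. Speed limits (rad/s): [2.22, 2.22, 2.57, 3.14, 3.14, 3.14].

## Interface

Orientations are given as [roll, pitch, yaw] about the fixed x, y, z axes, in that order (R = Rz(yaw) Ry(pitch) Rx(roll)).
In Python, from station import ctrl gives the robot as it stands.
- The arm moves only by the tool jog_arm, never from a script. Its argument "motion" is a list of rows, each a list of 7 numbers: the shift along the tool's x, y, z in m, then the turn, a rotation vector about the tool's x, y, z in rad, then the opening, from -1 (shut) to 1 (fully open). In form: [[tx, ty, tz, rx, ry, rz, gripper], ...]. A call has 1 to 5 rows; each row shifts and turns the commanded pose from where the row before left it, along the tool's axes as they then stand; what a row does not reach is not made up. A row lasts 1/10 s, in which the tool goes at most 50 mm and 8.59 degrees, less where a joint would pass 70% of its speed; a pose out of reach is approached as far as the arm can. A call is refused whole if a number of a shift passes 0.05 or a number of a turn 0.15, either way. A call with a gripper value outside its range is refused whole. The fingers move at their own pace and stop on an object; "squeeze" is the grip in N (left out, the last holds). Time passes only in rows, so rows that do not move let the fingers close. It gives the time, the measured TCP pose, the force, the opening and the grip force at its end, in the units of the state.
- ctrl.get_obs(): the state, without advancing time (a new reading comes with each control period).
- ctrl.camera(name): name is "side" or "top"; returns the picture (400x640x3 uint8, red, green, blue); there is no depth.
- ctrl.camera_model(name): a dict with "intrinsics" (3x3 intrinsics, pixels), "rvec" (rotation vector, rad) and "tvec" (3), from world to camera coordinates, as OpenCV has them. Camera axes: x right, y down, z forward; pixel columns grow to the right and rows downward; lengths in m; the calibration is good to about 2 mm. A picture is of the moment at which its call begins. camera_model takes no time and is no camera call.
- ctrl.hand_in(): hands the job in; it is judged then, once.
The state is a dict: "time_s": time; "qpos": joint angles; "joint_vel": joint speeds; "tau": joint torques, N m; "ee_pos": TCP position; "eef_rot": TCP orientation; "force": force on the tool from outside, world axes, zero at the start; "moment": the same for the moment, N m; "grip_width": finger opening in m; "grip_force": force on a finger pad.
Only numpy, scipy, OpenCV 4.12 (cv2) and the standard library are available. Lean on these libraries where they do the work, as an engineer would, in place of code of your own. Each camera call takes 0.05 s, during which the arm holds its last target. There are 200 camera calls.

## Task

Pack the sampling kit in this order: first stand the two screw-capped sample pots upright in the grey base tray on the desk, one near the middle of each of its two bays; then lift the empty aluminium top tray by its black carrying bar and, without knocking it against the computer tower, set it down fully home between the four corner angles of the base tray, over the pots; only then lay the small round disc flat in either of the two short bays of the top tray and the black marker pen flat in the long bay. Never tip a pot over.

Things in the scene. Friction and masses are not known exactly. Their poses are not given: they have to be found in the camera images.
- base_tray: Fixed grey base tray, 163 x 193 mm (x by y). Origin: centre of its underside; z up. Floor 4 mm thick, walls 26 mm high, a 24 mm high partition along x at y = 0; bays centred at y = +-46 mm. Corner angles, inner faces at x = +-77.5, y = +-92.5 mm, flare out 6 mm from 82 to 94 mm height; ledges in the corners, tops at 72 mm, carry the top tray (2.5 mm play a side, either way round).
- top_tray_bar (a point): Loose aluminium top tray, about 0.35 kg, 150 x 180 mm (x by y), walls 22 mm high. This point: centre of its black carrying bar (84 mm along y, 14 mm thick, 16 mm high), over the tray centre, 48 mm above the tray underside (120 mm above the desk when home); axes of the tray, z up. A partition along y at x = 0, 18 mm high, parts the long bay (-x side) from the short bays (+x side).
- long_bay (a point): Centre of the long bay of the top tray, on its floor (4 mm above the tray underside), 37 mm to -x of the carrying bar; the bay is 70 mm (x) by 174 mm (y). Moves with the tray; axes as the tray.
- short_bay_1 (a point): Centre of one short bay of the top tray, on its floor (4 mm above the tray underside), 37 mm to +x and 44 mm to +y of the carrying bar; the bay is 70 mm (x) by 84 mm (y). Moves with the tray.
- short_bay_2 (a point): Centre of the other short bay, on its floor, 37 mm to +x and 44 mm to -y of the carrying bar; same size. Moves with the tray.
- pot_large_centre (a point): Loose larger sample pot with a black body and white ribbed screw cap, standing: 60 mm high, body 50 mm in diameter, cap 56 mm in diameter over the upper 19 mm. This point: on the axis, 30 mm above its underside; z up.
- pot_small_centre (a point): Loose smaller sample pot with a yellow body and white ribbed screw cap, standing: 54 mm high, body 46 mm in diameter, cap 50 mm in diameter over the upper 16 mm. This point: on the axis, 27 mm above its underside; z up.
- disc_centre (a point): Loose flat round sealed check source, an orange disc 25 mm in diameter, 7 mm thick, lying flat. This point: its centre, 3.5 mm above its underside; z up.
- pen_centre (a point): Loose black marker pen lying flat, 131 mm long, 14 mm wide, barrel 15 mm high, 18 mm over its clip. This point: the middle of its barrel, 7.5 mm above the surface it lies on; the pen's length is along y, z up.
- pc_tower_corner (a point): Fixed tall black computer tower at the back right of the desk, an obstacle, not to be used. This point: its front left edge, 150 mm above the desk; from here the tower extends 380 mm to +x, 180 mm to -y, and up to 365 mm above the desk.
Not all that is in view belongs to the job. What is shaped like the part that bears pot_large_centre but turquoise is not meant.

How it is judged:
By the outcome, as a careful person would: the job done as asked, in the order asked, and still so for the second after the job is handed in, with the robot touching nothing.
It also fails if it takes over 125 s, if anything falls off the work surface, if the arm or the gripper's body presses on something with over 40 N, if the wrist force passes 120 N, or if a joint passes its speed limit or range.

## Working session

There is one attempt and no reset: what is moved stays moved. The work goes in short steps, Python scripts to look and compute and a tool call to move; the robot and the scene stay as the last step left them, time stands still between calls to the robot, and variables do not carry over. Pictures are saved under pics/ and viewed, at most 15 in all, crops included, and the job is handed in when it is done.

Besides the shell and the picture viewer there is one more tool, called after ">>>" as a command line: name --pt "numbers of a row" for each row, then --argument value for the rest. jog_arm: Moves the arm, as the interface text tells. Its arguments: {"type":"object","properties":{"motion":{"type":"array"},"squeeze":{"type":"number"}},"required":["motion"]}

```bash
mkdir -p pics; ls; python3 - <<'E'
from station import ctrl
import cv2,numpy as np
for n in("top","side"):
    im=ctrl.camera(n); cv2.imwrite(f"pics/{n}0.png",im[:,:,::-1])
    m=ctrl.camera_model(n); R=cv2.Rodrigues(np.array(m["rvec"]))[0]; print(n,np.round(m["intrinsics"],1).tolist(),(-R.T@np.array(m["tvec"])).round(3),R[2].round(2))
o=ctrl.get_obs();print(o)
E
```

```text
pics
top [[379.9, 0.0, 320.9], [0.0, 379.9, 209.1], [0.0, 0.0, 1.0]] [0.333 0.047 1.279] [ 0.2  -0.02 -0.98]
side [[366.5, 0.0, 323.5], [0.0, 366.5, 198.3], [0.0, 0.0, 1.0]] [0.582 0.983 0.637] [-0.05 -0.87 -0.48]
{'time_s': 0.1, 'qpos': array([-1.32457770e+00,  3.00392873e-01,  1.52148374e+00, -2.65847663e-05,
        1.32066684e+00, -6.66242442e-02]), 'joint_vel': array([ 0.0005945 , -0.00122444, -0.00010838, -0.00100815, -0.00167596,
        0.00200635]), 'tau': array([ 4.39699750e-05, -5.32644546e+01, -3.53284585e+01,  7.09307310e-02,
        2.34470156e-02, -5.96425139e-05]), 'ee_pos': array([ 0.16919659, -0.523105  ,  0.20497041]), 'eef_rot': array([-3.14064225e+00, -3.76052910e-05,  3.12849441e-01]), 'force': array([ 0.99864326,  1.01057848, -0.45297931]), 'moment': array([-0.00888428, -0.02839466,  0.02516508]), 'grip_force': 0.0, 'grip_width': 0.09386074081070334}
```

View pics/top0.png

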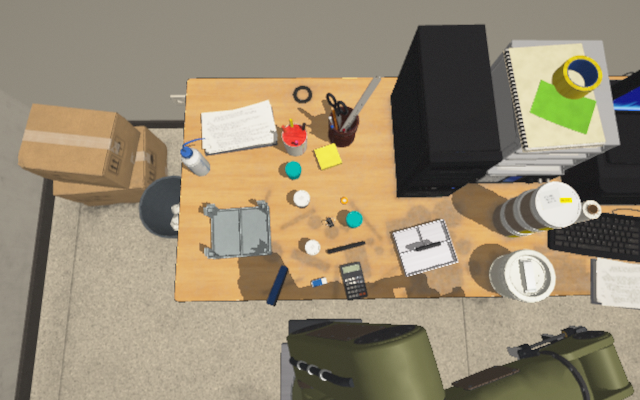

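View pics/side0.png

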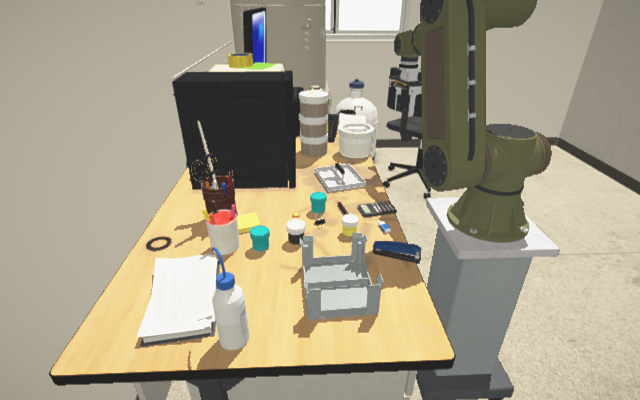

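Top view: the base tray is at (240,231), white-capped pots at (302,199) and (312,247), turquoise lookalikes at (293,170) and (354,219). An orange dot is at (344,201), a black pen at (346,247), and the top tray with its bar at (424,246). The side view shows a black body under the cap at (296,230) and a yellow body at (350,225). I'll enlarge both views to confirm.

```bash
cat > h.py <<'E'
from station import ctrl
import cv2,numpy as np
def model(n):
    m=ctrl.camera_model(n);return np.array(m["intrinsics"]),cv2.Rodrigues(np.array(m["rvec"]))[0],np.array(m["tvec"]).ravel()
def ray(n,u,v,z):
    K,R,t=model(n);d=R.T@np.linalg.solve(K,[u,v,1]);c=-R.T@t;return c+d*(z-c[2])/d[2]
def proj(n,p):
    K,R,t=model(n);q=K@(R@np.array(p)+t);return q[:2]/q[2]
def crop(n,x0,y0,x1,y1,s,out,im=None):
    if im is None: im=ctrl.camera(n)[:,:,::-1]
    im=cv2.resize(im[y0:y1,x0:x1],None,fx=s,fy=s,interpolation=cv2.INTER_CUBIC)
    cv2.imwrite("pics/"+out,im)
def obs():
    o=ctrl.get_obs();print({k:np.round(o[k],4).tolist() for k in("time_s","ee_pos","eef_rot","force","grip_width","grip_force","qpos")})
E
python3 - <<'E'
from h import *
crop("top",195,150,355,270,5,"c1.png",cv2.imread("pics/top0.png"))
crop("top",325,190,465,290,5.7,"c2.png",cv2.imread("pics/top0.png"))
crop("side",230,170,410,300,4.4,"c3.png",cv2.imread("pics/side0.png"))
E
```

```text
(no output)
```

View pics/c1.png

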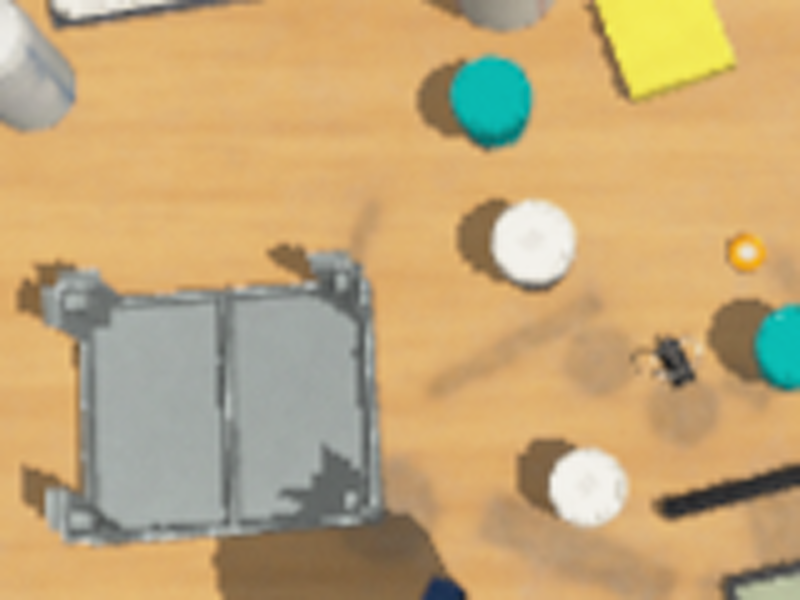

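View pics/c2.png

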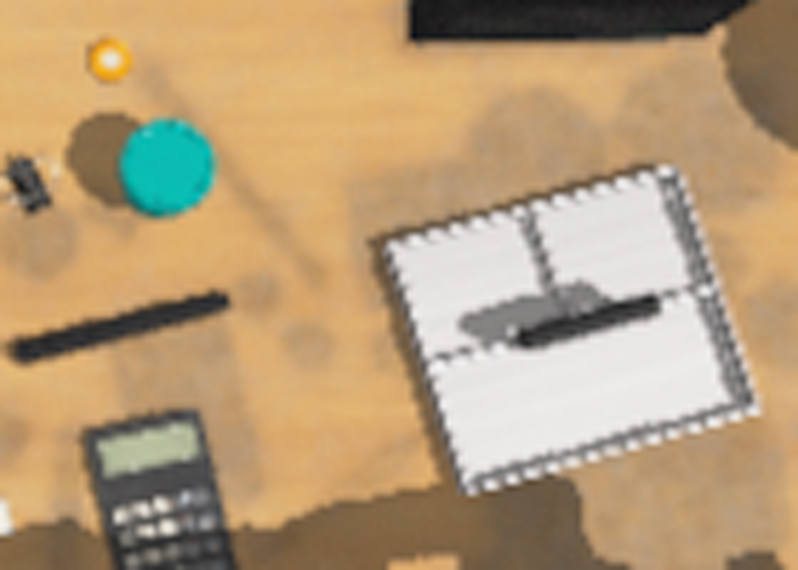

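View pics/c3.png

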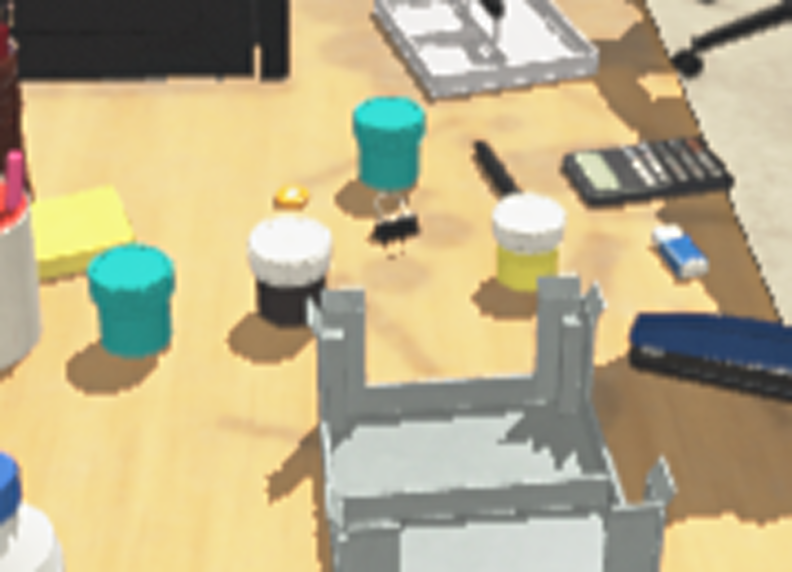

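Candidates: the white caps at (301.6,198.6), with a black body in the side view, and (312.6,247.4), with a yellow body. These are the large and small pots; the turquoise pots at (293,170) and (354,219) are decoys. The disc is at (344.4,200.8), with the binder clip beside it at (329,222). The pen runs (327,252)–(365,242), and the tray's bar (416,249)–(441,243).

```bash
cat > m.py <<'E'
from h import *
def C1(u,v,z): return ray("top",195+u/5,150+v/5,z)
def C2(u,v,z): return ray("top",325+u/5.7,190+v/5.7,z)
def S(u,v,z): return ray("side",230+u/4.4,170+v/4.4,z)
f=lambda p:print(p[0],np.round(p[1][:2],3))
for p in [("large",C1(533,241,.06)),("large side",S(290,240,.06)),("small",C1(588,486,.054)),("small side",S(528,213,.054)),("disc",C1(747,254,.006)),("disc side",S(291,194,.006)),
 ("pen a",C2(12,352,.008)),("pen b",C2(228,299,.008)),("bar a",C2(518,338,.054)),("bar b",C2(660,303,.054))]: f(p)
c=np.array([C2(*q,.022) for q in[(380,240),(675,168),(757,408),(468,492)]])[:,:2]; print("tray",c.round(3).tolist(),c.mean(0).round(3),np.linalg.norm(np.diff(c,axis=0),axis=1).round(3))
for p in [("partition up",C1(226,290,.024)),("part dn",C1(231,528,.024)),("wall L up",C1(88,305,.026)),("wall R up",C1(367,290,.026)),("wall R dn",C1(381,522,.026)),("wall L dn",C1(90,540,.026))]: f(p)
print("tower",ray("top",397,196,.0))
E
python3 m.py
```

```text
large [0.613 0.088]
large side [0.614 0.09 ]
small [0.452 0.054]
small side [0.453 0.054]
disc [ 0.614 -0.057]
disc side [ 0.617 -0.056]
pen a [0.44  0.006]
pen b [ 0.47  -0.122]
bar a [ 0.441 -0.28 ]
bar b [ 0.459 -0.362]
tray [[0.502, -0.211], [0.542, -0.388], [0.401, -0.425], [0.356, -0.254]] [ 0.45  -0.319] [0.182 0.146 0.177]
partition up [0.59  0.296]
part dn [0.43  0.288]
wall L up [0.58  0.387]
wall R up [0.588 0.201]
wall R dn [0.433 0.19 ]
wall L dn [0.424 0.38 ]
tower [ 0.63056286 -0.24045239  0.        ]
```

```bash
python3 - <<'E'
from h import *
print("teal far",ray("top",293,169,.06),"cup rim front",ray("top",294,152,.06),"cup",ray("top",294,140,.1))
print("teal2",ray("top",354,218,.06))
# refine base tray: fit pose to wall corners
E
```

```text
teal far [0.7132153  0.11629725 0.06      ] cup rim front [0.77284804 0.11287941 0.06      ] cup [0.79979909 0.11065112 0.1       ]
teal2 [ 0.54464107 -0.08230216  0.06      ]
```

>>> jog_arm --pt "0 0 0 0 0 -0.14 0.6" --pt "0 0 0 0 0 -0.14 0.6" --pt "0 0 0 0 0 -0.14 0.6" --pt "0 0 0 0 0 -0.14 0.6" --pt "0 0 0 0 0 -0.14 0.6" --squeeze 15

```text
time_s: 0.6
ee_pos: [0.1692, -0.5231, 0.2051]
eef_rot: [-3.141, -0.001, 1.019]
force: [-0.1, 0.1, 0.2]
grip_width: 0.0755
grip_force: 0.0
```

>>> jog_arm --pt "0 0 0 0 0 -0.14 0.6" --pt "0 0 0 0 0 -0.14 0.6" --pt "0 0 0 0 0 -0.14 0.6" --pt "0 0 0 0 0 -0.14 0.6" --pt "0 0 0 0 0 0 0.6"

```text
time_s: 1.1
ee_pos: [0.1692, -0.5232, 0.2052]
eef_rot: [-3.141, -0.001, 1.575]
force: [-0.5, -0.3, 0.2]
grip_width: 0.0755
grip_force: 0.0
```

>>> jog_arm --pt "0.038 0.028 0 0 0 0 0.6" --pt "0.038 0.028 0 0 0 0 0.6" --pt "0.038 0.028 0 0 0 0 0.6" --pt "0.038 0.028 0 0 0 0 0.6" --pt "0.038 0.028 0 0 0 0 0.6"

```text
time_s: 1.6
ee_pos: [0.3095, -0.3313, 0.2054]
eef_rot: [3.141, 0.0, 1.568]
force: [1.2, -0.4, 0.2]
grip_width: 0.0751
grip_force: 0.0
```

>>> jog_arm --pt "0.038 0.028 0 0 0 0 0.6" --pt "0.038 0.028 0 0 0 0 0.6" --pt "0.038 0.028 0 0 0 0 0.6" --pt "0.038 0.028 0 0 0 0 0.6" --pt "0.038 0.028 0 0 0 0 0.6"

```text
time_s: 2.1
ee_pos: [0.4493, -0.1409, 0.2055]
eef_rot: [3.141, 0.0, 1.568]
force: [-0.1, -0.2, -1.1]
grip_width: 0.0752
grip_force: 0.0
```

>>> jog_arm --pt "0.038 0.028 0 0 0 0 0.6" --pt "0.038 0.028 0 0 0 0 0.6" --pt "0.038 0.028 0 0 0 0 0.6" --pt "0.038 0.028 0 0 0 0 0.6" --pt "0 0 0 0 0 0 0.6"

```text
time_s: 2.6
ee_pos: [0.5617, 0.0134, 0.2046]
eef_rot: [-3.141, -0.001, 1.572]
force: [0.1, -0.1, -0.4]
grip_width: 0.0752
grip_force: 0.0
```

>>> jog_arm --pt "0.038 0.026 0 0 0 0 0.6" --pt "0.038 0.026 0 0 0 0 0.6" --pt "0 0 0.045 0 0 0 0.6" --pt "0 0 0.045 0 0 0 0.6" --pt "0 0 0.03 0 0 0 0.6"

```text
time_s: 3.1
ee_pos: [0.6106, 0.0852, 0.0821]
eef_rot: [-3.138, 0.0, 1.569]
force: [-0.4, -0.6, -0.1]
grip_width: 0.0753
grip_force: 0.0
```

>>> jog_arm --pt "0 0 0.03 0 0 0 0.6" --pt "0 0 0.023 0 0 0 0.6" --pt "0 0 0 0 0 0 0.6" --pt "0 0 0 0 0 0 0" --pt "0 0 0 0 0 0 -0.3" --squeeze 15

```text
time_s: 3.6
ee_pos: [0.6128, 0.0854, 0.0342]
eef_rot: [3.139, -0.0, 1.571]
force: [0.5, 1.1, 1.1]
grip_width: 0.0624
grip_force: 0.0
```

>>> jog_arm --pt "0 0 0 0 0 0 -0.3" --pt "0 0 0 0 0 0 -0.3" --pt "0 0 0 0 0 0 -0.3"

```text
time_s: 3.9
ee_pos: [0.6129, 0.0856, 0.0341]
eef_rot: [3.139, -0.0, 1.572]
force: [-0.1, -1.9, 8.1]
grip_width: 0.0552
grip_force: 15.0
```

>>> jog_arm --pt "0 0 -0.02 0 0 0 -0.3" --pt "0 0 -0.03 0 0 0 -0.3" --pt "0 0 -0.04 0 0 0 -0.3" --pt "0 0 -0.03 0 0 0 -0.3" --pt "0.03 -0.012 0 0 0 0 -0.3"

```text
time_s: 4.4
ee_pos: [0.6023, 0.1138, 0.1575]
eef_rot: [3.134, -0.0, 1.569]
force: [-0.2, 0.6, -0.6]
grip_width: 0.055
grip_force: 15.0
```

>>> jog_arm --pt "0.042 -0.018 0 0 0 0 -0.3" --pt "0.042 -0.018 0 0 0 0 -0.3" --pt "0.042 -0.018 0 0 0 0 -0.3" --pt "0.042 -0.018 0 0 0 0 -0.3" --pt "0.03 -0.012 0 0 0 0 -0.3"

```text
time_s: 4.9
ee_pos: [0.5141, 0.3157, 0.153]
eef_rot: [3.141, -0.0, 1.574]
force: [0.4, -0.3, -0.9]
grip_width: 0.0553
grip_force: 15.0
```

>>> jog_arm --pt "0.02 -0.01 0 0 0 0 -0.3" --pt "0 0 0 0 0 0 -0.3" --pt "0 0 0 0 0 0 -0.3"

```text
time_s: 5.2
ee_pos: [0.5055, 0.3332, 0.1527]
eef_rot: [3.141, 0.0, 1.573]
force: [-0.5, 0.6, -1.4]
grip_width: 0.0553
grip_force: 15.0
```

```bash
python3 - <<'E'
from h import *
obs()
a=ctrl.camera("top")[:,:,::-1];b=ctrl.camera("side")[:,:,::-1]
crop("",195,180,315,280,5,"x.png",a);crop("",270,160,400,330,2.94,"y.png",b)
A=cv2.imread("pics/x.png");B=cv2.imread("pics/y.png");h=min(A.shape[0],B.shape[0]);
cv2.imwrite("pics/p1.png",np.hstack([cv2.resize(A,None,fx=.7,fy=.7),np.zeros((1,1,3),np.uint8).repeat(350,0)*0,B[-350:]])[:,:800])
E
```

```text
{'time_s': 5.2, 'ee_pos': [0.5055, 0.3332, 0.1527], 'eef_rot': [3.1414, 0.0001, 1.5734], 'force': [-0.5109, 0.6446, -1.3514], 'grip_width': 0.0553, 'grip_force': 14.9998, 'qpos': [0.5224, 0.4674, 1.4162, -0.0002, 1.2579, 0.5199]}
```

View pics/p1.png

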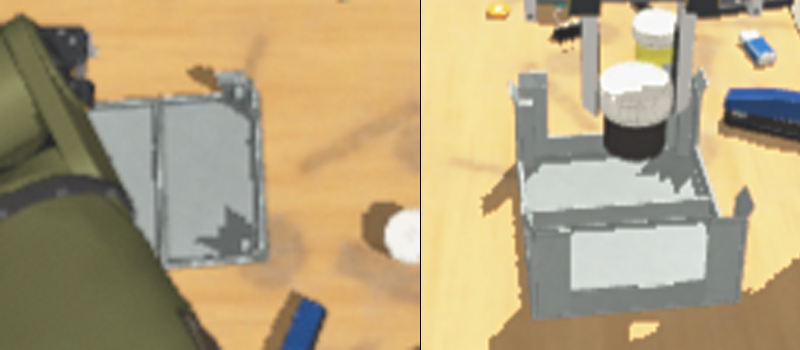

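The pot hangs upright at side (303,195), over the tray's +y bay. Lowering it.

>>> jog_arm --pt "0 0 0.035 0 0 0 -0.3" --pt "0 0 0.035 0 0 0 -0.3" --pt "0 0 0.025 0 0 0 -0.3" --pt "0 0 0.012 0 0 0 -0.3" --pt "0 0 0.005 0 0 0 -0.3"

```text
time_s: 5.8
ee_pos: [0.5057, 0.3326, 0.0397]
eef_rot: [-3.141, 0.001, 1.572]
force: [-0.0, -0.9, -0.6]
grip_width: 0.0554
grip_force: 15.0
```

>>> jog_arm --pt "0 0 0.0015 0 0 0 -0.3" --pt "0 0 0 0 0 0 -0.3"

```text
time_s: 6.0
ee_pos: [0.5061, 0.3335, 0.04]
eef_rot: [3.14, -0.001, 1.573]
force: [0.0, -0.2, -0.5]
grip_width: 0.0555
grip_force: 15.0
```

>>> jog_arm --pt "0 0 0.0015 0 0 0 -0.3" --pt "0 0 0 0 0 0 -0.3"

```text
time_s: 6.2
ee_pos: [0.5059, 0.3336, 0.0382]
eef_rot: [3.14, -0.001, 1.573]
force: [-0.1, 0.3, -0.2]
grip_width: 0.0551
grip_force: 15.0
```

>>> jog_arm --pt "0 0 0.0 0 0 0 0.3" --pt "0 0 0 0 0 0 0.6" --pt "0 0 0 0 0 0 0.6" --pt "0 0 0 0 0 0 0.6" --pt "0 0 -0.02 0 0 0 0.6"

```text
time_s: 6.7
ee_pos: [0.5044, 0.3327, 0.0554]
eef_rot: [-3.138, 0.002, 1.573]
force: [-0.3, 0.8, -0.5]
grip_width: 0.0752
grip_force: 0.0
```

>>> jog_arm --pt "0 0 -0.04 0 0 0 0.6" --pt "0 0 -0.04 0 0 0 0.6" --pt "-0.03 -0.006 -0.01 0 0 0 0.6" --pt "-0.045 -0.009 0 0 0 0 0.6" --pt "-0.045 -0.009 0 0 0 0 0.6"

```text
time_s: 7.2
ee_pos: [0.4812, 0.2122, 0.1477]
eef_rot: [3.141, -0.0, 1.574]
force: [1.0, -0.2, 0.1]
grip_width: 0.0753
grip_force: 0.0
```

>>> jog_arm --pt "-0.045 -0.009 0 0 0 0 0.6" --pt "-0.045 -0.009 0 0 0 0 0.6" --pt "-0.045 -0.009 0 0 0 0 0.6" --pt "-0.025 -0.003 0 0 0 0 0.6" --pt "0 0 0 0 0 0 0.6"

```text
time_s: 7.7
ee_pos: [0.4518, 0.0509, 0.1478]
eef_rot: [3.141, 0.0, 1.57]
force: [0.0, -0.2, -0.7]
grip_width: 0.0751
grip_force: 0.0
```

>>> jog_arm --pt "0.003 0 0.04 0 0 0 0.6" --pt "0 0 0.035 0 0 0 0.6" --pt "0 0 0.025 0 0 0 0.6" --pt "0 0 0.015 0 0 0 0.6" --pt "0 0 0.005 0 0 0 0.6"

```text
time_s: 8.2
ee_pos: [0.4514, 0.0569, 0.0261]
eef_rot: [-3.139, 0.0, 1.573]
force: [0.2, -0.2, 1.3]
grip_width: 0.075
grip_force: 0.0
```

>>> jog_arm --pt "0 0 0 0 0 0 0" --pt "0 0 0 0 0 0 -0.4" --pt "0 0 0 0 0 0 -0.4" --pt "0 0 0 0 0 0 -0.4" --pt "0 0 0 0 0 0 -0.4"

```text
time_s: 8.7
ee_pos: [0.4526, 0.0564, 0.0282]
eef_rot: [3.14, -0.0, 1.573]
force: [-1.5, 0.8, 6.5]
grip_width: 0.0501
grip_force: 15.0
```

>>> jog_arm --pt "0 0 -0.02 0 0 0 -0.4" --pt "0 0 -0.03 0 0 0 -0.4" --pt "0 0 -0.04 0 0 0 -0.4" --pt "0 0 -0.025 0 0 0 -0.4" --pt "0.02 0.005 0 0 0 0 -0.4"

```text
time_s: 9.2
ee_pos: [0.4584, 0.0756, 0.1461]
eef_rot: [3.136, -0.0, 1.571]
force: [0.3, 0.1, -1.5]
grip_width: 0.0503
grip_force: 15.0
```

>>> jog_arm --pt "0.038 0.0115 0 0 0 0 -0.4" --pt "0.038 0.0115 0 0 0 0 -0.4" --pt "0.038 0.0115 0 0 0 0 -0.4" --pt "0.038 0.0115 0 0 0 0 -0.4" --pt "0.018 0.0065 0 0 0 0 -0.4"

```text
time_s: 9.7
ee_pos: [0.5093, 0.249, 0.1423]
eef_rot: [-3.142, -0.0, 1.574]
force: [0.2, -0.9, 0.6]
grip_width: 0.05
grip_force: 15.0
```

>>> jog_arm --pt "0 0 0 0 0 0 -0.4" --pt "0 0 0 0 0 0 -0.4"

```text
time_s: 9.9
ee_pos: [0.5089, 0.2461, 0.1422]
eef_rot: [-3.141, 0.0, 1.573]
force: [0.3, 0.3, -0.9]
grip_width: 0.0499
grip_force: 15.0
```

>>> jog_arm --pt "0 0 0.035 0 0 0 -0.4" --pt "0 0 0.035 0 0 0 -0.4" --pt "0 0 0.022 0 0 0 -0.4" --pt "0 0 0.012 0 0 0 -0.4" --pt "0 0 0.004 0 0 0 -0.4"

```text
time_s: 10.4
ee_pos: [0.5089, 0.2455, 0.0339]
eef_rot: [-3.14, 0.0, 1.572]
force: [0.4, 0.2, -0.6]
grip_width: 0.0504
grip_force: 15.0
```

>>> jog_arm --pt "0 0 0.001 0 0 0 -0.4" --pt "0 0 0.001 0 0 0 -0.4" --pt "0 0 0 0 0 0 -0.4"

```text
time_s: 10.7
ee_pos: [0.5096, 0.2465, 0.0333]
eef_rot: [3.14, -0.001, 1.573]
force: [-0.4, -0.2, -1.2]
grip_width: 0.0504
grip_force: 15.0
```

>>> jog_arm --pt "0 0 0.0 0 0 0 0.3" --pt "0 0 0 0 0 0 0.5" --pt "0 0 0 0 0 0 0.5" --pt "0 0 0 0 0 0 0.5" --pt "0 0 -0.02 0 0 0 0.5"

```text
time_s: 11.2
ee_pos: [0.508, 0.2459, 0.0506]
eef_rot: [-3.138, 0.002, 1.573]
force: [0.3, -0.5, 0.1]
grip_width: 0.0708
grip_force: 0.0
```

>>> jog_arm --pt "0 0 -0.04 0 0 0 0.5" --pt "0 0 -0.04 0 0 0 0.5" --pt "-0.045 0 -0.02 0 0 0 0.5" --pt "-0.05 0 0 0 0 0 0.5" --pt "-0.05 0 0 0 0 0 0.5"

```text
time_s: 11.7
ee_pos: [0.5094, 0.1, 0.1532]
eef_rot: [3.14, -0.0, 1.574]
force: [1.4, 0.1, -0.6]
grip_width: 0.0704
grip_force: 0.0
```

>>> jog_arm --pt "-0.05 -0.005 0 0 0 0 0.5" --pt "-0.048 -0.01 0 0 0 0 0.5" --pt "-0.048 -0.01 0 0 0 0 0.5" --pt "-0.048 -0.01 0 0 0 0 0.5" --pt "-0.048 -0.01 0 0 0 0 0.5"

```text
time_s: 12.2
ee_pos: [0.4643, -0.1423, 0.1527]
eef_rot: [3.141, 0.0, 1.573]
force: [0.8, 1.0, 0.1]
grip_width: 0.0706
grip_force: 0.0
```

```bash
python3 - <<'E'
from h import *
obs()
a=ctrl.camera("top")[:,:,::-1];b=ctrl.camera("side")[:,:,::-1]
cv2.imwrite("pics/top2.png",a);cv2.imwrite("pics/side2.png",b)
A=cv2.resize(a[195:275,195:285],None,fx=5,fy=5,interpolation=cv2.INTER_CUBIC);B=cv2.resize(b[225:325,290:390],None,fx=3.5,fy=3.5,interpolation=cv2.INTER_CUBIC)
B=np.vstack([B,np.zeros((50,350,3),np.uint8)])
cv2.imwrite("pics/p2.png",np.hstack([A,B]))
E
```

```text
{'time_s': 12.2, 'ee_pos': [0.4643, -0.1423, 0.1527], 'eef_rot': [3.141, 0.0002, 1.5729], 'force': [0.7537, 1.0247, 0.0974], 'grip_width': 0.0706, 'grip_force': 0.0, 'qpos': [-0.3728, 0.2096, 1.7633, 0.0, 1.1682, -0.3749]}
```

View pics/p2.png

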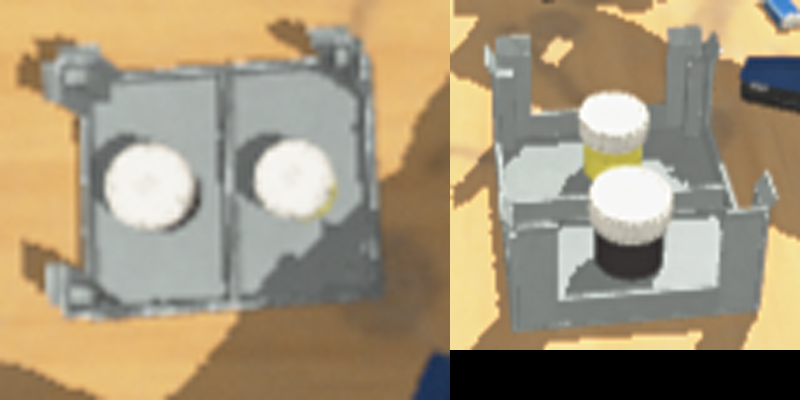

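Both pots stand upright mid-bay (top crop (150,185) and (293,178)). Next I'll fit the base tray pose and check it with a wireframe overlay.

```bash
cat > fit.py <<'E'
from h import *
from scipy.optimize import least_squares
T=lambda u,v:(195+u/5,195+v/5); Sd=lambda u,v:(290+(u-450)/3.5,225+v/3.5)
X,Y=.0815,.0965
obsv=[("top",T(382,293),(-X,-Y,0)),("top",T(70,318),(-X,Y,0)),("top",T(220,75),(.0785,0,.024)),("top",T(231,304),(-.0785,0,.024)),
("side",Sd(510,330),(X,Y,0)),("side",Sd(757,318),(-X,Y,0)),("top",T(370,62),(X,-Y,.026))]
def W(p,q): c,s=np.cos(p[2]),np.sin(p[2]); return np.array([p[0]+c*q[0]-s*q[1],p[1]+s*q[0]+c*q[1],q[2]])
r=lambda p:np.concatenate([proj(n,W(p,q))-px for n,px,q in obsv])
s=least_squares(r,[.508,.29,.05],loss="soft_l1"); p=s.x; print("base",p.round(4)); print(r(p).reshape(-1,2).round(1).tolist())
def draw(n,im,x0,y0,x1,y1,k):
    I=cv2.resize(im[y0:y1,x0:x1],None,fx=k,fy=k,interpolation=cv2.INTER_CUBIC)
    P=lambda q:tuple(int(round(v)) for v in (proj(n,W(p,q))-[x0,y0]+.5)*k-.5)
    rect=lambda z,c,x=X,y=Y:[cv2.line(I,P((x*a,y*b,z)),P((x*d,y*e,z)),c,1) for a,b,d,e in((1,1,1,-1),(1,-1,-1,-1),(-1,-1,-1,1),(-1,1,1,1))]
    rect(0,(0,0,255));rect(.026,(0,255,0),);rect(.082,(255,0,0),.0775,.0925);cv2.line(I,P((X,0,.024)),P((-X,0,.024)),(255,0,255),1)
    return I
A=draw("top",cv2.imread("pics/top2.png"),195,195,285,275,4.4);B=draw("side",cv2.imread("pics/side2.png"),290,225,390,325,3.52)
cv2.imwrite("pics/fit.png",np.hstack([A,B]))
E
python3 fit.py
```

```text
base [0.5082 0.2932 0.0332]
[[-0.6, 2.3], [3.8, 0.0], [1.2, -1.1], [-0.7, 0.0], [-0.3, 0.7], [0.6, -0.2], [-0.1, -0.8]]
```

View pics/fit.png

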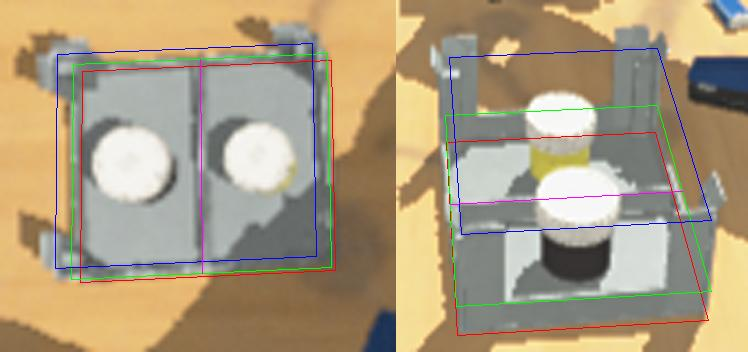

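```bash
sed -i 's/^("side",Sd(510/("side",Sd(510/; s/("top",T(70,318),(-X,Y,0)),//; s/loss="soft_l1"/loss="linear"/' fit.py; python3 fit.py; python3 - <<'E'
from h import *
T=lambda u,v:(195+u/5,195+v/5)
# line directions: partition, near wall (bottom), far wall, right wall
for nm,a,b,z,ax in[("part",(231,304),(219,75),.024,0),("right outer",(382,293),(372,70),.0,0),("near",(382,293),(100,314),.013,1),("far",(315,66),(105,76),.026,1)]:
    p,q=ray("top",*T(*a),z),ray("top",*T(*b),z);d=q-p
    print(nm,p[:2].round(4),q[:2].round(4),"yaw",round(np.arctan2(d[1],d[0])-(np.pi/2 if ax else 0),3))
E
```

```text
base [0.5089 0.2927 0.0428]
[[-0.2, 1.8], [1.1, -1.3], [-0.3, -0.2], [-0.1, 0.8], [0.7, -0.7], [-0.2, -1.2]]
part [0.4298 0.2883] [0.583  0.3002] yaw 0.078
right outer [0.4376 0.1922] [0.59   0.2006] yaw 0.055
near [0.4365 0.1908] [0.4253 0.3764] yaw 0.06
far [0.588  0.2357] [0.5829 0.3759] yaw 0.036
```

View pics/fit.png

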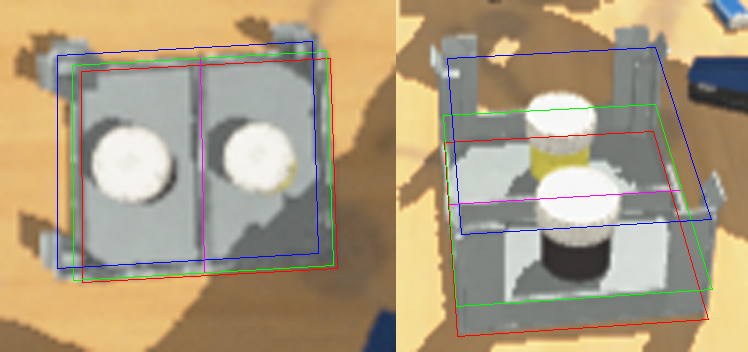

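Fit: base tray about (0.511, 0.293), yaw 0.05; the side overlay agrees, and the top view wants about 3 mm more +x, which I've included. Now the carrying bar.

>>> jog_arm --pt "-0.045 -0.004 0 0 0 0 0.2" --pt "-0.045 -0.004 0 0 0 0 0.2" --pt "-0.045 -0.003 0 0 0 0 0.2" --pt "-0.043 -0.003 0 0 0 -0.12 0.2" --pt "0 0 0 0 0 -0.113 0.2" --squeeze 50

```text
time_s: 12.8
ee_pos: [0.4508, -0.3219, 0.1521]
eef_rot: [-3.141, 0.0, 1.807]
force: [1.1, 1.2, -0.3]
grip_width: 0.0563
grip_force: 0.0
```

>>> jog_arm --pt "0 0 0.03 0 0 0 0.2" --pt "0 0 0.03 0 0 0 0.2" --pt "0 0 0 0 0 0 0.2"

```text
time_s: 13.1
ee_pos: [0.4501, -0.3169, 0.0891]
eef_rot: [-3.138, -0.005, 1.806]
force: [-0.9, -0.3, -0.7]
grip_width: 0.0562
grip_force: 0.0
```

```bash
python3 - <<'E'
from h import *
obs()
print(proj("side",[.45,-.32,.048]))
crop("side",290,130,400,212,7,"bar.png")
E
```

```text
{'time_s': 13.1, 'ee_pos': [0.4501, -0.3169, 0.0891], 'eef_rot': [-3.1379, -0.0049, 1.806], 'force': [-0.9325, -0.3278, -0.7098], 'grip_width': 0.0562, 'grip_force': 0.0, 'qpos': [-0.68, 0.4274, 1.6355, 0.0001, 1.0849, -0.9152]}
[339.79867225 168.83612023]
```

View pics/bar.png

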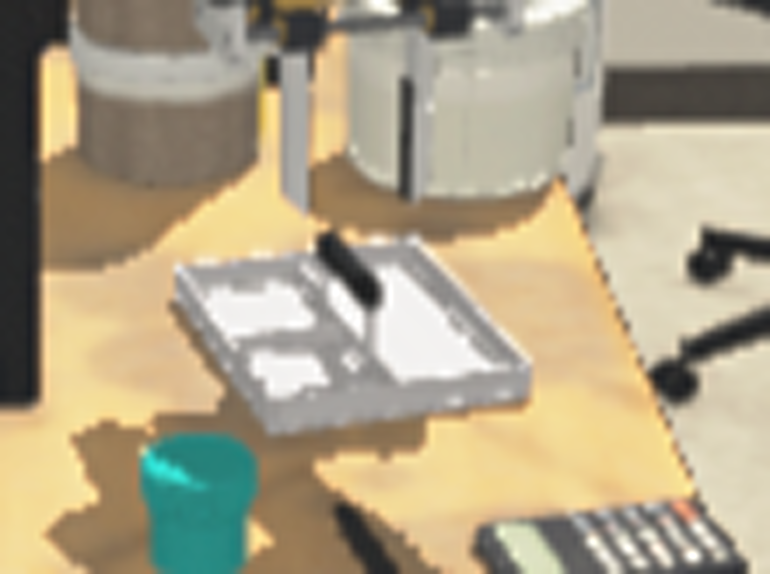

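The bar is at crop (348,268), i.e. px (339.7,168.3), which matches the prediction, and the fingers straddle it. Descend and grip.

>>> jog_arm --pt "0 0 0.03 0 0 0 0.2" --pt "0 0 0.022 0 0 0 0.2" --pt "0 0 0.004 0 0 0 0.2" --pt "0 0 0 0 0 0 0.2"

```text
time_s: 13.55
ee_pos: [0.4519, -0.3186, 0.0376]
eef_rot: [3.141, 0.001, 1.806]
force: [-0.2, 0.7, 0.8]
grip_width: 0.0561
grip_force: 0.0
```

>>> jog_arm --pt "0 0 0 0 0 0 -0.4" --pt "0 0 0 0 0 0 -1" --pt "0 0 0 0 0 0 -1" --pt "0 0 0 0 0 0 -1" --pt "0 0 0 0 0 0 -1"

```text
time_s: 14.05
ee_pos: [0.4514, -0.3185, 0.0367]
eef_rot: [3.141, 0.0, 1.806]
force: [0.0, -0.2, -0.5]
grip_width: 0.02
grip_force: 0.0
```

>>> jog_arm --pt "0 0 0 0 0 0 0" --pt "0 0 0 0 0 0 0" --pt "0 0 0.004 0 0 0 0" --pt "0 0 0.004 0 0 0 0" --pt "0 0 0 0 0 0 0"

```text
time_s: 14.55
ee_pos: [0.451, -0.3182, 0.0276]
eef_rot: [-3.141, -0.001, 1.806]
force: [0.2, -0.7, -1.6]
grip_width: 0.0468
grip_force: 0.0
```

>>> jog_arm --pt "0 0 0 0 0 0 -1" --pt "0 0 0 0 0 0 -1" --pt "0 0 0 0 0 0 -1" --pt "0 0 0 0 0 0 -1" --pt "0 0 0 0 0 0 -1"

```text
time_s: 15.05
ee_pos: [0.4513, -0.3185, 0.0285]
eef_rot: [-3.142, 0.0, 1.806]
force: [-0.3, -0.2, 1.0]
grip_width: 0.0132
grip_force: 50.0
```

>>> jog_arm --pt "0 0 0 0 0 0 -1" --pt "0 0 0 0 0 0 -1"

```text
time_s: 15.25
ee_pos: [0.4513, -0.3185, 0.0285]
eef_rot: [-3.142, 0.0, 1.806]
force: [-1.5, 0.5, 1.2]
grip_width: 0.0135
grip_force: 50.0
```

>>> jog_arm --pt "0 0 -0.01 0 0 0 -1" --pt "0 0 -0.02 0 0 0 -1" --pt "0 0 -0.03 0 0 0 -1" --pt "0 0 -0.03 0 0 0 -1" --pt "0 0 -0.03 0 0 0 -1"

```text
time_s: 15.75
ee_pos: [0.451, -0.3182, 0.1499]
eef_rot: [-3.141, -0.0, 1.806]
force: [0.0, -0.9, -3.4]
grip_width: 0.0136
grip_force: 50.0
```

>>> jog_arm --pt "0 0 -0.018 0 0 0.05 -1" --pt "0 0 0 0 0 0.07 -1" --pt "0 0 0 0 0 0.065 -1" --pt "0.02 0.003 0 0 0 0 -1" --pt "0.03 0.0045 0 0 0 0 -1"

```text
time_s: 16.25
ee_pos: [0.4559, -0.2682, 0.1665]
eef_rot: [-3.141, -0.0, 1.619]
force: [0.3, 0.7, -5.1]
grip_width: 0.0135
grip_force: 50.0
```

>>> jog_arm --pt "0.04 0.006 0 0 0 0 -1" --pt "0.04 0.006 0 0 0 0 -1" --pt "0.04 0.006 0 0 0 0 -1" --pt "0.04 0.006 0 0 0 0 -1" --pt "0.04 0.006 0 0 0 0 -1"

```text
time_s: 16.75
ee_pos: [0.4759, -0.0653, 0.1668]
eef_rot: [-3.142, -0.0, 1.621]
force: [0.8, 0.2, -4.7]
grip_width: 0.0136
grip_force: 50.0
```

>>> jog_arm --pt "0.04 0.006 0 0 0 0 -1" --pt "0.04 0.006 0 0 0 0 -1" --pt "0.04 0.006 0 0 0 0 -1" --pt "0.04 0.006 0 0 0 0 -1" --pt "0.04 0.006 0 0 0 0 -1"

```text
time_s: 17.25
ee_pos: [0.4959, 0.136, 0.1669]
eef_rot: [-3.142, -0.0, 1.621]
force: [1.0, -0.3, -4.1]
grip_width: 0.0135
grip_force: 50.0
```

>>> jog_arm --pt "0.04 0.006 0 0 0 0 -1" --pt "0.035 0.005 0 0 0 0 -1" --pt "0.03 0.0045 0 0 0 0 -1" --pt "0.02 0.003 0 0 0 0 -1" --pt "0 0 0 0 0 0 -1"

```text
time_s: 17.75
ee_pos: [0.508, 0.2621, 0.1664]
eef_rot: [-3.141, -0.0, 1.623]
force: [0.5, -0.4, -3.7]
grip_width: 0.0137
grip_force: 50.0
```

>>> jog_arm --pt "0.02 0.003 0 0 0 0 -1" --pt "0.011 0.0015 0 0 0 0 -1" --pt "0 0 0 0 0 0 -1" --pt "0 0 0 0 0 0 -1"

```text
time_s: 18.15
ee_pos: [0.5113, 0.2906, 0.1664]
eef_rot: [-3.141, 0.0, 1.621]
force: [-0.5, 0.0, -4.1]
grip_width: 0.0136
grip_force: 50.0
```

>>> jog_arm --pt "0 0 0.02 0 0 0 -1" --pt "0 0 0.008 0 0 0 -1" --pt "0 0 0 0 0 0 -1" --pt "0 0 0 0 0 0 -1"

```text
time_s: 18.55
ee_pos: [0.5117, 0.291, 0.139]
eef_rot: [3.141, -0.0, 1.62]
force: [0.5, 0.0, -3.6]
grip_width: 0.014
grip_force: 50.0
```

```bash
python3 - <<'E'
from h import *
obs()
o=ctrl.get_obs();e=o["ee_pos"];yaw=o["eef_rot"][2]-np.pi/2
b=ctrl.camera("side")[:,:,::-1];cv2.imwrite("pics/side3.png",b)
k=7;x0,y0,x1,y1=292,200,402,283
I=cv2.resize(b[y0:y1,x0:x1],None,fx=k,fy=k,interpolation=cv2.INTER_CUBIC)
def P(c,w,q):
    cc,s=np.cos(w),np.sin(w);p=proj("side",[c[0]+cc*q[0]-s*q[1],c[1]+s*q[0]+cc*q[1],q[2]]);return tuple(int(v) for v in (p-[x0,y0]+.5)*k)
z=e[2]-.0285
def rect(c,w,X,Y,z,col):
    pts=np.array([P(c,w,(X*a,Y*d,z)) for a,d in((1,1),(1,-1),(-1,-1),(-1,1))]);cv2.polylines(I,[pts],True,col,1)
rect(e,yaw,.075,.090,z,(0,0,255));rect(e,yaw,.075,.09,z+.022,(0,255,0))
rect((.511,.293),.05,.0775,.0925,.082,(255,0,0));rect((.511,.293),.05,.0835,.0985,.094,(255,0,255))
cv2.imwrite("pics/ins.png",I)
E
```

```text
{'time_s': 18.55, 'ee_pos': [0.5117, 0.291, 0.139], 'eef_rot': [3.1414, -0.0001, 1.6204], 'force': [0.5166, 0.0412, -3.5887], 'grip_width': 0.014, 'grip_force': 49.9623, 'qpos': [0.4549, 0.4444, 1.4831, -0.0, 1.2138, 0.4053]}
```

View pics/ins.png

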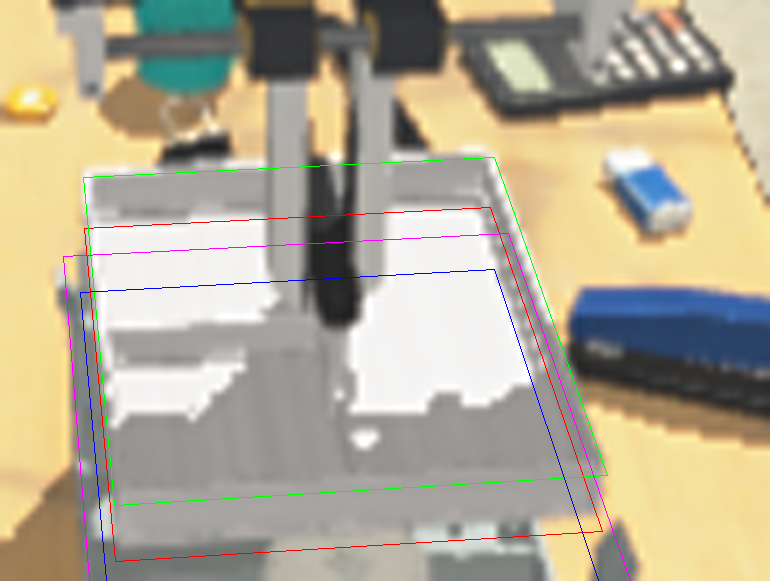

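The overlay matches the tray: rim corners (85,178), (495,155), (607,472). The flare tips line up within 2–3 px. Lowering carefully with force checks, plus a +2 mm y correction.

>>> jog_arm --pt "0.002 0 0.006 0 0 0 -1" --pt "0 0 0.005 0 0 0 -1" --pt "0 0 0.004 0 0 0 -1" --pt "0 0 0 0 0 0 -1"

```text
time_s: 19.0
ee_pos: [0.511, 0.2932, 0.1226]
eef_rot: [-3.14, 0.001, 1.621]
force: [0.0, 0.5, -3.8]
grip_width: 0.0137
grip_force: 50.0
```

>>> jog_arm --pt "0 0 0.003 0 0 0 -1" --pt "0 0 0.003 0 0 0 -1" --pt "0 0 0 0 0 0 -1"

```text
time_s: 19.3
ee_pos: [0.5112, 0.2932, 0.117]
eef_rot: [-3.141, 0.0, 1.621]
force: [-0.4, 0.5, -4.8]
grip_width: 0.0133
grip_force: 50.0
```

>>> jog_arm --pt "0 0 0.003 0 0 0 -1" --pt "0 0 0.003 0 0 0 -1" --pt "0 0 0 0 0 0 -1"

```text
time_s: 19.6
ee_pos: [0.5112, 0.2932, 0.111]
eef_rot: [-3.141, 0.0, 1.621]
force: [-0.0, 0.1, -4.5]
grip_width: 0.0135
grip_force: 50.0
```

>>> jog_arm --pt "0 0 0.002 0 0 0 -1" --pt "0 0 0.002 0 0 0 -1" --pt "0 0 0 0 0 0 -1"

```text
time_s: 19.9
ee_pos: [0.5114, 0.2941, 0.1081]
eef_rot: [3.141, -0.001, 1.621]
force: [-4.1, 4.6, 3.1]
grip_width: 0.0137
grip_force: 50.0
```

>>> jog_arm --pt "0.0015 -0.0015 0 0 0 0 -1" --pt "0 0 0 0 0 0 -1"

```text
time_s: 20.1
ee_pos: [0.5096, 0.2947, 0.1073]
eef_rot: [-3.141, 0.0, 1.621]
force: [0.2, -0.1, -4.2]
grip_width: 0.0138
grip_force: 50.0
```

```bash
python3 -c "
from h import *
obs();print(ctrl.get_obs()['moment'].round(2))"
```

```text
{'time_s': 20.1, 'ee_pos': [0.5096, 0.2947, 0.1073], 'eef_rot': [-3.1414, 0.0002, 1.6209], 'force': [0.2126, -0.085, -4.2417], 'grip_width': 0.0138, 'grip_force': 49.9863, 'qpos': [0.4622, 0.4792, 1.5112, -0.0001, 1.1514, 0.4121]}
[-0.05 -0.01  0.04]
```

Free now. Continue down.

>>> jog_arm --pt "0.0003 -0.0003 0.002 0 0 0 -1" --pt "0 0 0.001 0 0 0 -1" --pt "0 0 0 0 0 0 -1"

```text
time_s: 20.4
ee_pos: [0.5093, 0.2948, 0.1041]
eef_rot: [-3.141, 0.0, 1.621]
force: [-1.3, 0.7, -3.9]
grip_width: 0.0135
grip_force: 50.0
```

>>> jog_arm --pt "0 0 0.0015 0 0 0 -1" --pt "0 0 0.001 0 0 0 -1" --pt "0 0 0 0 0 0 -1"

```text
time_s: 20.7
ee_pos: [0.5094, 0.2949, 0.1017]
eef_rot: [-3.141, 0.0, 1.621]
force: [0.3, -0.1, -4.5]
grip_width: 0.0136
grip_force: 50.0
```

>>> jog_arm --pt "0 0 0.001 0 0 0 -1" --pt "0 0 0.001 0 0 0 -1" --pt "0 0 0 0 0 0 -1"

```text
time_s: 21.0
ee_pos: [0.5096, 0.295, 0.1005]
eef_rot: [3.141, -0.0, 1.621]
force: [-2.4, -1.9, 3.5]
grip_width: 0.0134
grip_force: 50.0
```

Home at z 0.1005, as predicted, with force taken up. Release and rise.

>>> jog_arm --pt "0 0 0 0 0 0 -0.3" --pt "0 0 0 0 0 0 -0.2" --pt "0 0 0 0 0 0 -0.2" --pt "0 0 0 0 0 0 -0.2" --pt "0 0 -0.01 0 0 0 -0.2" --squeeze 15

```text
time_s: 21.5
ee_pos: [0.5089, 0.2947, 0.1092]
eef_rot: [-3.14, 0.001, 1.621]
force: [-0.8, -0.0, 0.3]
grip_width: 0.0373
grip_force: 0.0
```

>>> jog_arm --pt "0 0 -0.03 0 0 0 -0.2" --pt "0 0 -0.03 0 0 0 -0.2" --pt "-0.04 -0.003 -0.01 0 0 0 -0.2" --pt "-0.045 -0.004 0 0 0 0 -0.2" --pt "-0.045 -0.004 0 0 0 0 -0.2"

```text
time_s: 22.0
ee_pos: [0.5048, 0.1634, 0.1811]
eef_rot: [3.14, -0.0, 1.622]
force: [0.9, -0.1, 0.4]
grip_width: 0.0377
grip_force: 0.0
```

>>> jog_arm --pt "-0.045 -0.004 0 0 0 0 -0.2" --pt "-0.045 -0.004 0 0 0 0 -0.2" --pt "-0.045 -0.004 0 0 0 0 -0.2" --pt "-0.045 -0.004 0 0 0 0 -0.2" --pt "-0.04 -0.005 0 0 0 0 -0.2"

```text
time_s: 22.5
ee_pos: [0.4948, -0.0582, 0.1809]
eef_rot: [3.141, 0.0, 1.62]
force: [0.6, 0.7, 0.3]
grip_width: 0.0373
grip_force: 0.0
```

```bash
python3 - <<'E'
from h import *
obs()
a=ctrl.camera("top")[:,:,::-1];b=ctrl.camera("side")[:,:,::-1]
cv2.imwrite("pics/top4.png",a);cv2.imwrite("pics/side4.png",b)
A=cv2.resize(a[195:275,195:285],None,fx=4.4,fy=4.4,interpolation=cv2.INTER_CUBIC);B=cv2.resize(b[205:325,290:390],None,fx=4,fy=4,interpolation=cv2.INTER_CUBIC)
A=np.vstack([A,np.zeros((480-352,396,3),np.uint8)]);cv2.imwrite("pics/p4.png",np.hstack([A,B]))
print(ray("top",343,143,0))
E
```

```text
{'time_s': 22.5, 'ee_pos': [0.4948, -0.0582, 0.1809], 'eef_rot': [3.1405, 0.0003, 1.6204], 'force': [0.5928, 0.6589, 0.3454], 'grip_width': 0.0373, 'grip_force': 0.0, 'qpos': [-0.1906, 0.2065, 1.6972, -0.0001, 1.2368, -0.2402]}
[ 0.82643301 -0.05817478  0.        ]
```

View pics/p4.png

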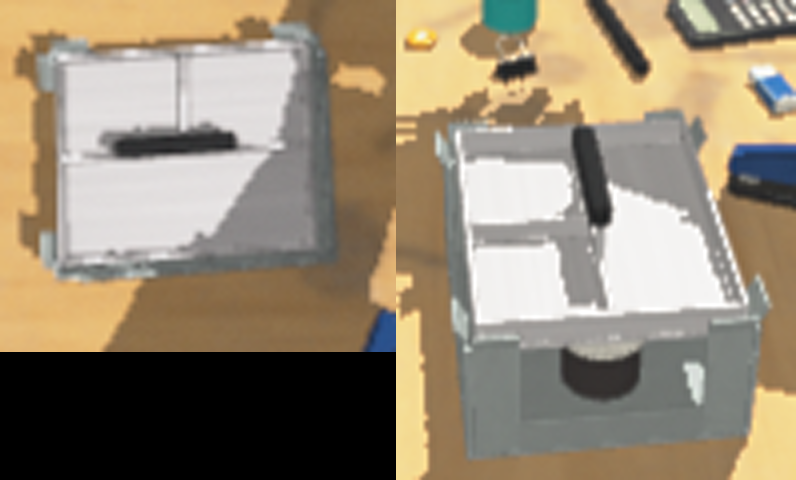

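The tray sits home and level between the four angles (side corners (450,130), (690,125), (745,310), (470,335)), with the pot upright beneath. Now the pen.

>>> jog_arm --pt "0.002 -0.04 0 0 0 0 -0.2" --pt "0 0 0 0 0 -0.09 -0.2" --pt "0 0 0.03 0 0 -0.09 -0.2" --pt "0 0 0.04 0 0 0 -0.2" --pt "0 0 0.04 0 0 0 -0.2"

```text
time_s: 23.1
ee_pos: [0.4555, -0.0557, 0.0697]
eef_rot: [3.139, 0.001, 1.801]
force: [0.9, 0.1, -0.6]
grip_width: 0.0375
grip_force: 0.0
```

>>> jog_arm --pt "0 0 0.025 0 0 0 -0.2" --pt "0 0 0.01 0 0 0 -0.2" --pt "0 0 0 0 0 0 -0.2"

```text
time_s: 23.4
ee_pos: [0.4549, -0.0558, 0.0347]
eef_rot: [-3.141, -0.001, 1.801]
force: [-0.7, -0.2, 0.1]
grip_width: 0.0378
grip_force: 0.0
```

```bash
python3 - <<'E'
from h import *
obs()
print(proj("side",[.455,-.058,.015]))
crop("side",310,180,410,255,7,"pen.png")
E
```

```text
{'time_s': 23.4, 'ee_pos': [0.4549, -0.0558, 0.0347], 'eef_rot': [-3.1405, -0.0005, 1.8012], 'force': [-0.7308, -0.1567, 0.0914], 'grip_width': 0.0378, 'grip_force': 0.0, 'qpos': [-0.202, 0.3324, 1.9296, 0.0, 0.8807, -0.4324]}
[345.05272935 210.48480479]
```

View pics/pen.png

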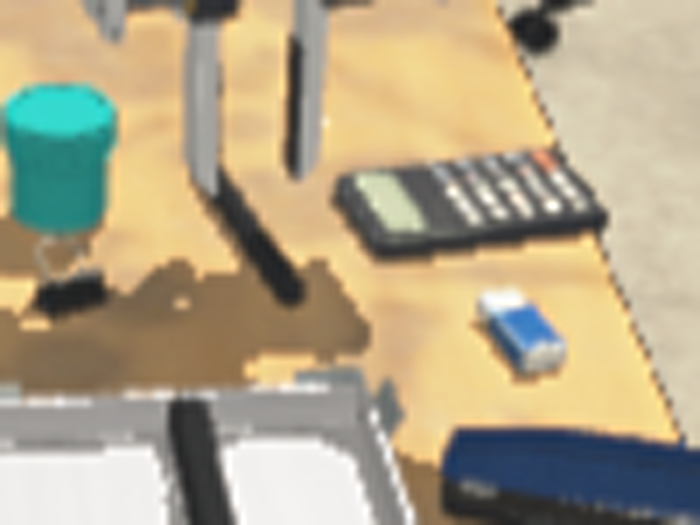

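The pen at crop (237,214) lies under the fingers' midpoint, within about 2 mm. Descend and grip.

>>> jog_arm --pt "0 0 0.015 0 0 0 -0.2" --pt "0 0 0.01 0 0 0 -0.2" --pt "0 0 0.004 0 0 0 -0.2" --pt "0 0 0 0 0 0 -0.2" --squeeze 15

```text
time_s: 23.85
ee_pos: [0.4551, -0.0562, 0.0062]
eef_rot: [3.142, -0.0, 1.801]
force: [0.1, 0.4, -0.3]
grip_width: 0.0375
grip_force: 0.0
```

>>> jog_arm --pt "0 0 0 0 0 0 -1" --pt "0 0 0 0 0 0 -1" --pt "0 0 0 0 0 0 -1" --pt "0 0 0 0 0 0 -1" --pt "0 0 0 0 0 0 -1"

```text
time_s: 24.35
ee_pos: [0.4552, -0.0562, 0.0062]
eef_rot: [3.141, 0.0, 1.801]
force: [-0.8, 0.6, 4.1]
grip_width: 0.0139
grip_force: 15.0
```

>>> jog_arm --pt "0 0 -0.02 0 0 0 -1" --pt "0 0 -0.04 0 0 0 -1" --pt "0 0 -0.04 0 0 0 -1" --pt "0 0 -0.04 0 0 0.09 -1" --pt "0 0 -0.034 0 0 0.09 -1"

```text
time_s: 24.85
ee_pos: [0.4549, -0.0562, 0.1822]
eef_rot: [3.14, 0.0, 1.617]
force: [0.0, 0.9, -0.7]
grip_width: 0.0143
grip_force: 15.0
```

>>> jog_arm --pt "0.03 0.003 0 0 0 0 -1" --pt "0.045 0.004 0 0 0 0 -1" --pt "0.045 0.004 0 0 0 0 -1" --pt "0.045 0.004 0 0 0 0 -1" --pt "0.045 0.004 0 0 0 0 -1"

```text
time_s: 25.35
ee_pos: [0.4631, 0.1563, 0.18]
eef_rot: [3.141, -0.0, 1.621]
force: [0.2, 1.0, 0.7]
grip_width: 0.0141
grip_force: 15.0
```

>>> jog_arm --pt "0.045 0.004 0 0 0 0 -1" --pt "0.045 0.004 0 0 0 0 -1" --pt "0.03 0.002 0 0 0 0 -1" --pt "0.016 0.001 0 0 0 0 -1" --pt "0 0 0 0 0 0 -1"

```text
time_s: 25.85
ee_pos: [0.4673, 0.2919, 0.1795]
eef_rot: [-3.141, 0.0, 1.623]
force: [-0.1, 0.1, 0.1]
grip_width: 0.0143
grip_force: 15.0
```

>>> jog_arm --pt "0 0 0.03 0 0 0 -1" --pt "0 0 0.03 0 0 0 -1" --pt "0 0 0.02 0 0 0 -1" --pt "0 0 0.01 0 0 0 -1" --pt "0 0 0.004 0 0 0 -1"

```text
time_s: 26.35
ee_pos: [0.4677, 0.2898, 0.0855]
eef_rot: [-3.141, 0.0, 1.62]
force: [-0.9, -0.2, 0.6]
grip_width: 0.0136
grip_force: 15.0
```

>>> jog_arm --pt "0 0 0.002 0 0 0 -1" --pt "0 0 0 0 0 0 -1"

```text
time_s: 26.55
ee_pos: [0.468, 0.2908, 0.0847]
eef_rot: [3.141, -0.0, 1.621]
force: [-0.4, -0.4, -0.3]
grip_width: 0.0143
grip_force: 15.0
```

>>> jog_arm --pt "0 0 0.002 0 0 0 -1" --pt "0 0 0 0 0 0 -1"

```text
time_s: 26.75
ee_pos: [0.4678, 0.291, 0.0823]
eef_rot: [3.141, -0.0, 1.621]
force: [-0.2, -0.5, -0.9]
grip_width: 0.014
grip_force: 15.0
```

>>> jog_arm --pt "0 0 0 0 0 0 -0.5" --pt "0 0 0 0 0 0 -0.4" --pt "0 0 0 0 0 0 -0.4" --pt "0 0 -0.01 0 0 0 -0.4" --pt "0 0 -0.03 0 0 0 -0.4"

```text
time_s: 27.25
ee_pos: [0.4666, 0.2903, 0.1208]
eef_rot: [-3.138, 0.002, 1.621]
force: [0.2, -0.2, 0.9]
grip_width: 0.0282
grip_force: 0.0
```

>>> jog_arm --pt "0 0 -0.04 0 0 0 -0.2" --pt "0 0 -0.02 0 0 0 -0.2" --pt "-0.03 0.01 0 0 0 0 -0.2" --pt "-0.045 0.015 0 0 0 0 -0.2" --pt "-0.045 0.015 0 0 0 0 -0.2"

```text
time_s: 27.75
ee_pos: [0.5138, 0.172, 0.183]
eef_rot: [3.141, -0.0, 1.622]
force: [0.1, 0.1, 0.2]
grip_width: 0.0374
grip_force: 0.0
```

>>> jog_arm --pt "-0.045 0.015 0 0 0 0.14 -0.2" --pt "0 0 0 0 0 0.14 -0.2" --pt "0 0 0 0 0 0.14 -0.2" --pt "0 0 0 0 0 0.14 -0.2" --pt "0 0 0 0 0 0.14 -0.2"

```text
time_s: 28.25
ee_pos: [0.5309, 0.1287, 0.1828]
eef_rot: [3.141, -0.001, 0.915]
force: [1.3, 0.5, 0.3]
grip_width: 0.0372
grip_force: 0.0
```

>>> jog_arm --pt "0 0 0 0 0 0.14 -0.2" --pt "0 0 0 0 0 0.14 -0.2" --pt "0 0 0 0 0 0.14 -0.2" --pt "0 0 0 0 0 0.14 -0.2" --pt "0 0 0 0 0 0.14 -0.2"

```text
time_s: 28.75
ee_pos: [0.5308, 0.1289, 0.1828]
eef_rot: [3.142, -0.001, 0.215]
force: [-0.0, -0.1, -0.2]
grip_width: 0.0376
grip_force: 0.0
```

>>> jog_arm --pt "0 0 0 0 0 0.14 -0.2" --pt "0 0 0 0 0 0.03 -0.2" --pt "0 0 0 0 0 0 -0.2"

```text
time_s: 29.05
ee_pos: [0.5308, 0.1288, 0.1827]
eef_rot: [-3.142, -0.001, 0.051]
force: [-0.2, -0.2, 0.2]
grip_width: 0.0375
grip_force: 0.0
```

>>> jog_arm --pt "0.015 0.038 0 0 0 0 -0.2" --pt "0.015 0.038 0 0 0 0 -0.2" --pt "0.015 0.038 0 0 0 0 -0.2" --pt "0.015 0.038 0 0 0 0 -0.2" --pt "0.015 0.038 0 0 0 0 -0.2"

```text
time_s: 29.55
ee_pos: [0.6159, -0.0587, 0.1825]
eef_rot: [3.142, -0.0, 0.052]
force: [-0.0, -0.3, 0.3]
grip_width: 0.0375
grip_force: 0.0
```

>>> jog_arm --pt "0 0 0.04 0 0 0 -0.2" --pt "0 0 0.04 0 0 0 -0.2" --pt "0 0 0.04 0 0 0 -0.2" --pt "0 0 0.025 0 0 0 -0.2" --pt "0 0 0 0 0 0 -0.2"

```text
time_s: 30.05
ee_pos: [0.6135, -0.0569, 0.0338]
eef_rot: [-3.14, 0.006, 0.052]
force: [0.2, 0.3, 0.4]
grip_width: 0.0377
grip_force: 0.0
```

```bash
python3 - <<'E'
from h import *
obs()
b=ctrl.camera("side")[:,:,::-1];cv2.imwrite("pics/side5.png",b)
A=cv2.resize(b[185:255,275:335],None,fx=7,fy=7,interpolation=cv2.INTER_CUBIC);B=cv2.resize(b[205:305,295:385],None,fx=4.2,fy=4.2,interpolation=cv2.INTER_CUBIC)
B=np.vstack([B,np.zeros((70,B.shape[1],3),np.uint8)]);cv2.imwrite("pics/p5.png",np.hstack([A,B]))
E
```

```text
{'time_s': 30.05, 'ee_pos': [0.6135, -0.0569, 0.0338], 'eef_rot': [-3.1404, 0.0058, 0.0521], 'force': [0.1526, 0.2588, 0.4075], 'grip_width': 0.0377, 'grip_force': 0.0, 'qpos': [-0.1518, 0.6298, 1.4657, -0.0, 1.0519, 1.3669]}
```

View pics/p5.png

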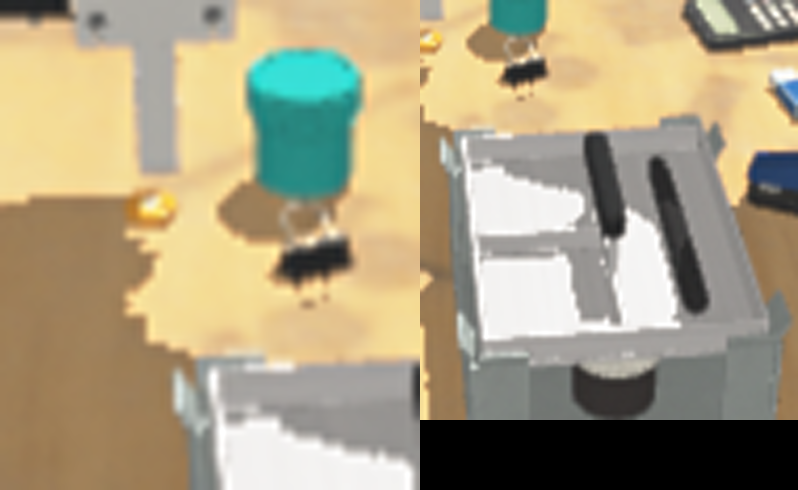

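The pen lies flat in the long bay (right crop (655,160)–(700,305)). The disc is at left crop (152,208), about 2 mm to +x of the fingers. Correct that and grasp.

>>> jog_arm --pt "0.002 0 0.012 0 0 0 -0.2" --pt "0 0 0.01 0 0 0 -0.2" --pt "0 0 0.006 0 0 0 -0.2" --pt "0 0 0.001 0 0 0 -0.2" --pt "0 0 0 0 0 0 -0.2" --squeeze 15

```text
time_s: 30.6
ee_pos: [0.6174, -0.057, 0.0081]
eef_rot: [3.142, -0.0, 0.051]
force: [-0.1, 0.6, -0.3]
grip_width: 0.0377
grip_force: 0.0
```

>>> jog_arm --pt "0 0 0 0 0 0 -0.2" --pt "0 0 0 0 0 0 -0.2"

```text
time_s: 30.8
ee_pos: [0.6176, -0.057, 0.0084]
eef_rot: [3.141, -0.001, 0.051]
force: [-1.3, -0.4, 0.4]
grip_width: 0.0376
grip_force: 0.0
```

>>> jog_arm --pt "-0.001 0 0.003 0 0 0 -0.2" --pt "0 0 0.0025 0 0 0 -0.2" --pt "0 0 0 0 0 0 -0.2"

```text
time_s: 31.1
ee_pos: [0.6161, -0.057, 0.002]
eef_rot: [-3.141, 0.001, 0.051]
force: [0.5, -0.7, 0.0]
grip_width: 0.0375
grip_force: 0.0
```

>>> jog_arm --pt "0 0 0 0 0 0 -0.7" --pt "0 0 0 0 0 0 -0.9" --pt "0 0 0 0 0 0 -0.9" --pt "0 0 0 0 0 0 -0.9"

```text
time_s: 31.5
ee_pos: [0.6164, -0.0571, 0.0025]
eef_rot: [-3.142, -0.0, 0.051]
force: [-0.1, -0.1, 0.2]
grip_width: 0.0246
grip_force: 15.0
```

>>> jog_arm --pt "0 0 -0.02 0 0 0 -0.9" --pt "0 0 -0.04 0 0 0 -0.9" --pt "0 0 -0.04 0 0 0 -0.9" --pt "0 0 -0.04 0 0 0 -0.9" --pt "-0.004 -0.025 -0.03 0 0 0 -0.9"

```text
time_s: 32.0
ee_pos: [0.6116, -0.0339, 0.1752]
eef_rot: [3.141, -0.002, 0.048]
force: [0.2, 0.9, 0.2]
grip_width: 0.0245
grip_force: 15.0
```

>>> jog_arm --pt "-0.0065 -0.04 0 0 0 0 -0.9" --pt "-0.0065 -0.04 0 0 0 0 -0.9" --pt "-0.0065 -0.04 0 0 0 0 -0.9" --pt "-0.0065 -0.04 0 0 0 0 -0.9" --pt "-0.0065 -0.04 0 0 0 0 -0.9"

```text
time_s: 32.5
ee_pos: [0.5679, 0.1673, 0.1726]
eef_rot: [-3.142, -0.0, 0.051]
force: [0.5, 0.1, -0.4]
grip_width: 0.0244
grip_force: 15.0
```

>>> jog_arm --pt "-0.0065 -0.04 0 0 0 0 -0.9" --pt "-0.006 -0.03 0 0 0 0 -0.9" --pt "-0.003 -0.016 0 0 0 0 -0.9" --pt "0 0 0 0 0 0 -0.9"

```text
time_s: 32.9
ee_pos: [0.5482, 0.2522, 0.1724]
eef_rot: [-3.142, 0.0, 0.053]
force: [0.3, -0.4, 0.0]
grip_width: 0.0246
grip_force: 15.0
```

>>> jog_arm --pt "0 0 0.03 0 0 0 -0.9" --pt "0 0 0.03 0 0 0 -0.9" --pt "0 0 0.018 0 0 0 -0.9" --pt "0 0 0.008 0 0 0 -0.9" --pt "0 0 0.003 0 0 0 -0.9"

```text
time_s: 33.4
ee_pos: [0.5489, 0.2499, 0.0831]
eef_rot: [3.141, 0.001, 0.05]
force: [0.3, 0.3, -0.7]
grip_width: 0.0244
grip_force: 15.0
```

>>> jog_arm --pt "0 0 0.002 0 0 0 -0.9" --pt "0 0 0 0 0 0 -0.9"

```text
time_s: 33.6
ee_pos: [0.5491, 0.2508, 0.0823]
eef_rot: [-3.141, -0.001, 0.051]
force: [0.4, -0.5, -0.5]
grip_width: 0.0244
grip_force: 15.0
```

>>> jog_arm --pt "0 0 0.002 0 0 0 -0.9" --pt "0 0 0.0015 0 0 0 -0.9" --pt "0 0 0 0 0 0 -0.9"

```text
time_s: 33.9
ee_pos: [0.5489, 0.251, 0.0784]
eef_rot: [-3.141, -0.001, 0.051]
force: [0.5, -0.7, 2.3]
grip_width: 0.0244
grip_force: 15.0
```

>>> jog_arm --pt "0 0 0 0 0 0 -0.3" --pt "0 0 0 0 0 0 -0.3" --pt "0 0 0 0 0 0 -0.3" --pt "0 0 -0.01 0 0 0 -0.3" --pt "0 0 -0.03 0 0 0 -0.3"

```text
time_s: 34.4
ee_pos: [0.5474, 0.2504, 0.1165]
eef_rot: [3.14, 0.005, 0.051]
force: [-0.0, -0.5, -0.0]
grip_width: 0.0329
grip_force: 0.0
```

>>> jog_arm --pt "0 0 -0.04 0 0 0 -0.3" --pt "0 0 -0.03 0 0 0 -0.3" --pt "0 0.04 0 0 0 0 -0.3" --pt "0 0.045 0 0 0 0 -0.3" --pt "0 0.045 0 0 0 0 -0.3"

```text
time_s: 34.9
ee_pos: [0.5551, 0.1198, 0.1889]
eef_rot: [-3.141, -0.001, 0.052]
force: [1.4, -0.1, 0.2]
grip_width: 0.0328
grip_force: 0.0
```

>>> jog_arm --pt "0 0.045 0 0 0 0 -0.3" --pt "0 0.045 0 0 0 0 -0.3" --pt "0 0.04 0 0 0 0 -0.3" --pt "0 0 0 0 0 0 -0.3" --pt "0 0 0 0 0 0 -0.3"

```text
time_s: 35.4
ee_pos: [0.5619, -0.0092, 0.1885]
eef_rot: [-3.142, -0.001, 0.049]
force: [0.3, -0.5, 0.5]
grip_width: 0.0327
grip_force: 0.0
```

```bash
python3 - <<'E'
from h import *
obs()
a=ctrl.camera("top")[:,:,::-1];b=ctrl.camera("side")[:,:,::-1]
A=cv2.resize(a[195:275,195:285],None,fx=4.4,fy=4.4,interpolation=cv2.INTER_CUBIC);B=cv2.resize(b[205:325,290:390],None,fx=4,fy=4,interpolation=cv2.INTER_CUBIC)
A=np.vstack([A,np.zeros((480-352,396,3),np.uint8)]);cv2.imwrite("pics/p6.png",np.hstack([A,B]))
E
```

```text
{'time_s': 35.4, 'ee_pos': [0.5619, -0.0092, 0.1885], 'eef_rot': [-3.1415, -0.0005, 0.0492], 'force': [0.3459, -0.4969, 0.4961], 'grip_width': 0.0327, 'grip_force': 0.0, 'qpos': [-0.0816, 0.34, 1.5084, 0.0002, 1.2927, 1.4399]}
```

View pics/p6.png

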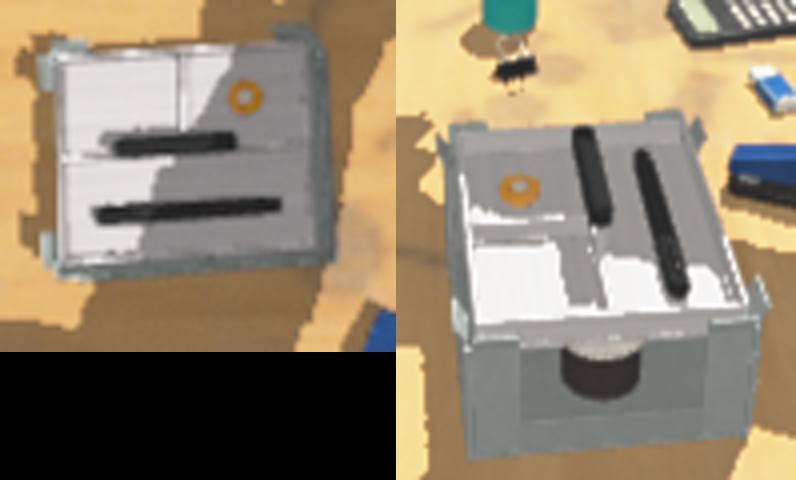

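The disc is flat in a short bay (top crop (245,97)), the pen is flat in the long bay, and the tray is home. Handing in.

```bash
python3 -c "
from station import ctrl
print(ctrl.hand_in())"
```

```text
the job is handed in; nothing more can be done
None
```

The kit is packed in the order asked and handed in at about 35 s: both pots upright in the base tray, the top tray home over them, the disc in a short bay and the pen in the long bay; no verdict came back.

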